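Knock down an empty folding crate

TASK

Knock down the empty folding crate on the bench where it stands: push its two short end walls in until they lie flat on the crate's floor, and only then fold the two long walls in flat over them. Just push with the fingertips: the crate stays down on the bench and is not picked up, and the carton, the bottle and the parts bin beside it are left alone.

Things in the scene. Friction and masses are not known exactly. Their poses are not given: they have to be found in the camera images.
- crate: loose, empty folding crate of grey plastic, 200 mm along its x, 300 mm along its y, 100 mm high (28 mm folded), about 1 kg; slides if pushed with over 4 N or so. Origin: centre of its underside; z up. A tray (floor 8 mm, kerbs 12 mm high at the ends, 22 mm at the long sides) with four walls 8 mm thick, hinged at their bottom edges, folding only inward. A standing end wall blocks the long walls
- end_left (a joint): fold angle of the short wall at the crate's +y end: 0 upright, 1.571 flat on the floor; starts between 0 and 0.3. Hinge line along the crate's x at y = +144 mm, z = 14 mm (crate's frame). Stiff hinge, about 0.03 N m turns it; it stays where it is left up to about 0.8 rad, beyond that it drops flat by its own weight
- end_right (a joint): fold angle of the short wall at the crate's -y end: 0 upright, 1.571 flat on the floor; starts between 0 and 0.3. Hinge line along the crate's x at y = -144 mm, z = 14 mm (crate's frame). Stiff hinge, about 0.03 N m turns it; it stays where it is left up to about 0.8 rad, beyond that it drops flat by its own weight
- side_far (a joint): fold angle of the long wall on the crate's +x side (away from the robot): 0 upright (start), 1.571 flat over the end walls. Hinge line along the crate's y at x = +94 mm, z = 24 mm (crate's frame). Stiff hinge, about 0.03 N m turns it; it stays where it is left up to about 0.6 rad, beyond that it drops flat by its own weight
- side_near (a joint): fold angle of the long wall on the crate's -x side (towards the robot): 0 upright (start), 1.571 flat over the end walls. Hinge line along the crate's y at x = -94 mm, z = 24 mm (crate's frame). Stiff hinge, about 0.03 N m turns it; it stays where it is left up to about 0.6 rad, beyond that it drops flat by its own weight
- end_left_top (a point): middle of the top edge (mid thickness) of the +y end wall, moves with it. The wall is 172 mm wide, 8 mm thick, rises 86 mm from its hinge line, stands between the long walls, and has a hand hole 80 mm wide, 22 mm high, 14 mm below the top edge
- end_right_top (a point): middle of the top edge (mid thickness) of the -y end wall, moves with it. The wall is 172 mm wide, 8 mm thick, rises 86 mm from its hinge line, stands between the long walls, and has a hand hole 80 mm wide, 22 mm high, 14 mm below the top edge
- side_far_top (a point): middle of the top edge (mid thickness) of the +x long wall, moves with it. The wall is 298 mm long, 8 mm thick, rises 76 mm from its hinge line, ribbed outside (ribs 2 mm proud), no hole
- side_near_top (a point): middle of the top edge (mid thickness) of the -x long wall, moves with it. The wall is 298 mm long, 8 mm thick, rises 76 mm from its hinge line, ribbed outside (ribs 2 mm proud), no hole
- carton: closed cardboard carton, 130 mm along its x, 100 mm along its y, 80 mm high, loose, standing off one end of the crate; leave it alone. Origin: centre of its underside
- bottle: white plastic bottle with a black cap, 60 mm in diameter, 160 mm high, loose, standing off the other end of the crate; leave it alone. Origin: centre of its underside
- bin: red open-front picking bin full of brass fittings, 160 mm along its x, 100 mm along its y, 75 mm high, loose, beyond the crate; leave it alone. Origin: centre of its underside

How it is judged (in metres and radians):
On the way, in this order (a step that is already met when the one before it is completed fails the run):
1. both short end walls lie flat on the crate's floor (value of joint each of end_left, end_right above 1.45 rad), for 0.2 s.
2. both long walls lie flat over the end walls (value of joint each of side_far, side_near above 1.45 rad), for 0.2 s.
At the end, for the whole second after the job is handed in: all four walls folded in to within about 0.12 rad (7 degrees) of flat, the crate flat on the bench at rest, within 60 mm of where it started (all of step 1 and all of step 2 and height (world z) of crate below 0.006 m and angle between crate's own z axis and vertical below 0.05 rad and distance of crate from where it was at the start of the episode below 0.06 m and linear speed of crate below 0.02 m/s); the robot touches nothing.
It fails at once if a long wall is folded in (more than 0.5 rad) while an end wall is not yet down (value of joint any of side_far, side_near above 0.5 rad and value of joint any of end_left, end_right below 1.3 rad).
It fails at once if the crate is lifted or tipped (height (world z) of crate above 0.015 m or angle between crate's own z axis and vertical above 0.12 rad).
It fails at once if the carton, the bottle or the bin is moved or knocked over (distance of any of carton, bottle, bin from where it was at the start of the episode above 0.02 m or angle between any of bottle, carton, bin's own z axis and vertical above 0.3 rad).
It also fails if it takes over 72 s, if anything falls off the work surface, if the arm or the gripper's body presses on something with over 40 N, if the wrist force passes 120 N, or if a joint passes its speed limit or range.

ROBOT

A 6-joint arm with a two-finger parallel gripper is mounted at the origin on the work surface. World frame = base frame: x ahead of the robot, y to its left, z up, the work surface at z = 0. Lengths are in mm, angles in degrees, forces in N, time in s.
With the tool pointing down it reaches from about 300 to 850 mm from the base axis. Payload 4.2 kg.
Tool frame: the origin (TCP) lies on the centre line of the jaws, within the pads' length; the fingertips stand 14 mm ahead of it and the grasp point (between the pads) lies 5 mm behind it; z points along the fingers, y is the line along which they close (so a half turn about z gives the same grasp; the last joint's range is limited). The gripper opens to 91 mm and grips with 3 to 60 N. Pads are 32 mm wide; open, the fingers measure 118 mm over their backs; the gripper's body (76 mm by 178 mm) begins 60 mm behind the grasp point.
Start: joints at [68.64, 18.312, 89.639, -0, 72.044, -1.146], TCP at [198.68, 539.6, 227.976] pointing down, gripper open.
Joint ranges: [-177.97, 177.97], [-48.28, 115.42], [12.27, 149.76], [-77.06, 257.06], [2.81, 150.46], [-146.56, 146.56]. Speed limits (degrees/s): [147.25, 147.25, 180, 180, 180, 180].

INTERFACE

Orientations are given as [roll, pitch, yaw] about the fixed x, y, z axes, in that order (R = Rz(yaw) Ry(pitch) Rx(roll)).
In Python, from workcell import * gives the robot as it stands. The module is installed in compiled form; this text tells all that it offers.
- The arm moves only by the shell command python3 -m crank 'ROWS' [FORCE]. ROWS is JSON, a list of rows, each an object of numbers: "grip": the finger opening in m, from 0 to 0.0912; "x", "y", "z": the shift along the tool's x, y, z in m; "yaw": the turn about the tool's z in rad. In form: [{"grip": .., "x": .., "y": .., "z": .., "yaw": ..}, ...]. A call has exactly 5 rows; each row is the pose to reach, as a shift and turn from the pose commanded when the call began, along the tool's axes at that moment; what a row does not reach only later rows make up. A row lasts 1/12 s, in which the tool goes at most 41.7 mm and 7.16 degrees, less where a joint would pass 70% of its speed; a pose out of reach is approached as far as the arm can. A call with a gripper value outside its range is refused whole. The fingers move at their own pace and stop on an object; FORCE is the grip in N (left out, the last holds). Time passes only in rows, so rows that repeat a pose let the fingers close, or fill a call up. It gives the time, the measured TCP pose, the force, the opening and the grip force at its end, in the units of the state.
- state(): the state, without advancing time (a new reading comes with each control period).
- grab_frame(name): name is "scene" or "top"; returns the picture (480x640x3 uint8, red, green, blue); there is no depth.
- camera_model(name): a dict with "intrinsics" (3x3 intrinsics, pixels), "R" (3x3) and "t" (3): a world point X has camera coordinates R X + t. Camera axes: x right, y down, z forward; pixel columns grow to the right and rows downward; lengths in mm; the calibration is good to about 2 mm. A picture is of the moment at which its call begins. camera_model takes no time and is no camera call.
- job_done(): hands the job in; it is judged then, once.
The state is a dict: "time_s": time; "qpos": joint angles; "qvel": joint speeds; "effort": joint torques, N m; "ee_pos": TCP position; "ee_rot": TCP orientation; "force": force on the tool from outside, world axes, zero at the start; "torque": the same for the moment, N m; "gripper_width": finger opening in mm; "gripper_force": force on a finger pad.
Only numpy, scipy, OpenCV 4.12 (cv2) and the standard library are available. Lean on these libraries where they do the work, as an engineer would, in place of code of your own. Each camera call takes 0.05 s, during which the arm holds its last target. There are 200 camera calls.

## Working session

There is one attempt and no reset: what is moved stays moved. The work goes in short steps, Python scripts to look and compute and a shell command to move; the robot and the scene stay as the last step left them, time stands still between calls to the robot, and variables do not carry over. Pictures are saved under pics/ and viewed, at most 10 in all, crops included, and the job is handed in when it is done.

```bash
mkdir -p pics
python3 - <<'E'
from workcell import *
import cv2
s=state();print(s['time_s'],s['ee_pos'],s['ee_rot'])
for n in("scene","top"):
    cv2.imwrite(f"pics/{n}0.png",grab_frame(n)[:,:,::-1]);m=camera_model(n);print(n,m['intrinsics'],m['R'],m['t'])
E
```

```text
0.0 [198.51279088 539.15512678 227.13858527] [-1.79901650e+02 -6.05155708e-04  1.59785687e+02]
scene [[534.28197419   0.         316.61974156]
 [  0.         534.28197419 245.69336888]
 [  0.           0.           1.        ]] [[-0.80935589  0.5870729  -0.01698375]
 [ 0.36972051  0.48681257 -0.79140399]
 [-0.45634393 -0.64680672 -0.61105751]] [ 482.07198493 -192.53637722 1517.36254761]
top [[455.23302065   0.         321.71609742]
 [  0.         455.23302065 245.85124645]
 [  0.           0.           1.        ]] [[-0.0265197  -0.99963633 -0.00488912]
 [-0.99685915  0.02681049 -0.07451867]
 [ 0.07462265  0.00289755 -0.99720763]] [  51.62302741  627.6092694  1197.92394306]
```

View pics/top0.png

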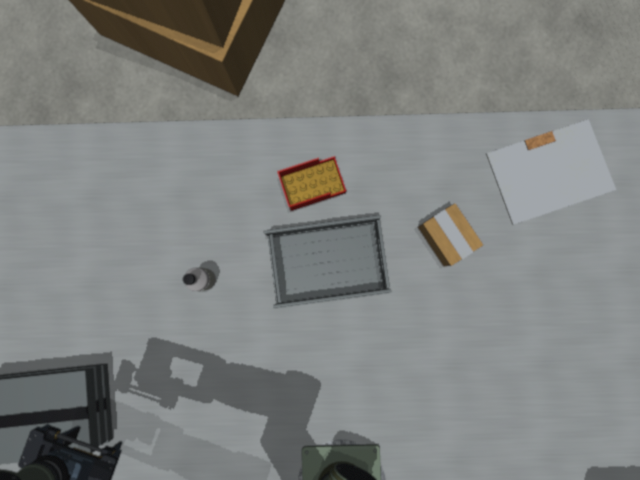

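View pics/scene0.png

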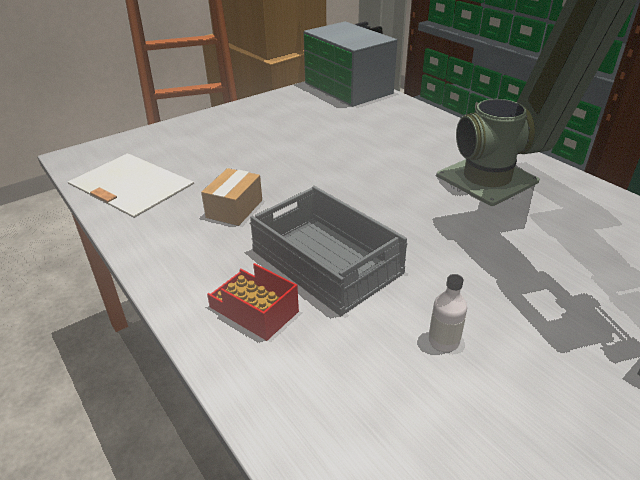

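```bash
python3 - <<'E'
import cv2
a=cv2.imread("pics/top0.png")[190:320,255:415];cv2.imwrite("pics/c.png",cv2.resize(a,None,fx=4.5,fy=4.5,interpolation=cv2.INTER_CUBIC))
E
cat > h.py <<'E'
from workcell import *
import numpy as np
def ray(n,u,v,z):
    m=camera_model(n);K,R,t=[np.array(m[k]) for k in("intrinsics","R","t")]
    c=-R.T@t;d=R.T@np.linalg.solve(K,[u,v,1]);return c+d*(z-c[2])/d[2]
E
```

```text
(no output)
```

View pics/c.png

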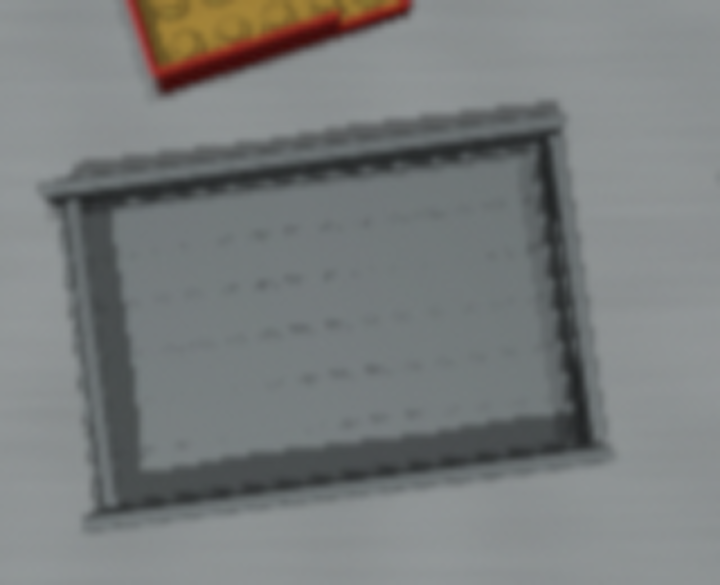

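Run:
```python
from h import *
P=[ray("top",255+u/4.5,190+v/4.5,100)[:2] for u,v in[(42,190),(562,122),(610,452),(85,522)]]
print(np.round(P));c=np.mean(P,0)
ey=(P[0]-P[1]+P[3]-P[2]);print("len",np.linalg.norm(ey)/2,np.linalg.norm(P[0]-P[3]));ey/=np.linalg.norm(ey);ex=np.array([ey[1],-ey[0]])
yaw=np.arctan2(ex[1],ex[0]);print("c",c,"yaw",np.degrees(yaw))
for n,u,v,z in[("bottle cap",190,279,160),("binBL",290.5,210,0),("binBR",347,193,75),("carton l",419,226,0),("carton b",446,265,80),("binBLtop",290.5,208,75)]:
    p=ray("top",u,v,z)[:2];print(n,np.round(p),"crate frame",np.round([(p-c)@ex,(p-c)@ey]))
s=state();p=s['ee_pos'];r=np.radians(s['ee_rot'][2])
# tool axes in world (pointing down): x=(cos r,sin r), y=(sin r,-cos r), z down
tx=np.array([np.cos(r),np.sin(r)]);ty=np.array([np.sin(r),-np.cos(r)])
want=c+ey*195;d=want-p[:2]
print("tool shift to +y standoff",d@tx,d@ty,"crate-x angle rel to ty", np.degrees(np.arctan2(ty[1],ty[0])-yaw), "EE",p)
```

```text
[[ 661.  178.]
 [ 692. -114.]
 [ 507. -134.]
 [ 476.  158.]]
len 293.77244844823264 186.5107790674379
c [584.04132741  21.96706318] yaw 5.9924780511540545
bottle cap [548. 349.] crate frame [ -2. 329.]
binBL [732. 118.] crate frame [157.  80.]
binBR [760. -34.] crate frame [170. -75.]
carton l [ 678. -233.] crate frame [  67. -263.]
carton b [ 567. -281.] crate frame [ -48. -299.]
binBLtop [725. 113.] crate frame [150.  76.]
tool shift to +y standoff -454.3492971028414 -177.1835097087631 crate-x angle rel to ty 63.79197199692662 EE [198.54896021 539.17209737 227.20790873]
```

```bash
cat >> h.py <<'E'
C=np.array([584.,22.]);Y=np.radians(6.0)
EX=np.array([np.cos(Y),np.sin(Y)]);EY=np.array([-np.sin(Y),np.cos(Y)])
def where():
    s=state();r=np.radians(s['ee_rot'][2]);p=np.array(s['ee_pos']);d=p[:2]-C
    print("t",s['time_s'],"crate xy",np.round([d@EX,d@EY],1),"tipz",round(p[2]-14,1),"F",np.round(s['force'],1),"w",round(s['gripper_width'],1))
    return p,r
def go(x,y,tip,ang=0):
    "tool shift (m, rad) to crate-frame TCP x,y, tip height; ang = tool y relative to crate x, deg"
    p,r=where();d=C+EX*x+EY*y-p[:2]
    a=np.arctan2(-np.cos(r),np.sin(r))-Y-np.radians(ang);a=(a+np.pi)%(2*np.pi)-np.pi
    print("x %.3f y %.3f z %.3f yaw %.3f"%(d@[np.cos(r),np.sin(r)]/1e3,d@[np.sin(r),-np.cos(r)]/1e3,(p[2]-14-tip)/1e3,a))
E
python3 -m crank '[{"grip":0.0912,"x":-0.037,"y":-0.014,"z":0,"yaw":0.12},{"grip":0.0912,"x":-0.074,"y":-0.028,"z":0,"yaw":0.24},{"grip":0.0912,"x":-0.111,"y":-0.042,"z":0,"yaw":0.36},{"grip":0.0912,"x":-0.148,"y":-0.056,"z":0,"yaw":0.48},{"grip":0.0912,"x":-0.185,"y":-0.07,"z":0,"yaw":0.60}]'
python3 -c "from h import *;go(0,187,213)"
```

```text
time_s: 0.52
ee_pos: [348.9, 408.5, 227.6]
ee_rot: [-180.0, 0.0, 125.1]
force: [0.5, 0.6, -0.5]
gripper_width: 91.6
gripper_force: 0.0
t 0.5167 crate xy [-193.4  408.9] tipz 213.6 F [ 0.5  0.6 -0.5] w 91.6
x -0.288 y 0.061 z 0.001 yaw 0.508
```

```bash
python3 -m crank '[{"grip":0.0912,"x":-0.036,"y":0.008,"z":0,"yaw":0.11},{"grip":0.0912,"x":-0.072,"y":0.016,"z":0,"yaw":0.22},{"grip":0.0912,"x":-0.108,"y":0.023,"z":0,"yaw":0.33},{"grip":0.0912,"x":-0.144,"y":0.030,"z":0,"yaw":0.44},{"grip":0.0912,"x":-0.180,"y":0.038,"z":0,"yaw":0.5}]'
python3 -c "from h import *;go(0,187,213)"
```

```text
time_s: 0.93
ee_pos: [484.1, 283.6, 227.6]
ee_rot: [-180.0, 0.0, 96.5]
force: [0.1, 0.5, -0.0]
gripper_width: 91.5
gripper_force: 0.0
t 0.9333 crate xy [-72.  270.6] tipz 213.6 F [ 0.1  0.5 -0. ] w 91.5
x -0.084 y 0.071 z 0.001 yaw 0.008
```

```bash
python3 -m crank '[{"grip":0.0912,"x":-0.026,"y":0.024,"z":0,"yaw":0},{"grip":0.0912,"x":-0.052,"y":0.048,"z":0,"yaw":0},{"grip":0.0912,"x":-0.078,"y":0.071,"z":0,"yaw":0},{"grip":0.0912,"x":-0.078,"y":0.071,"z":0,"yaw":0},{"grip":0.0912,"x":-0.078,"y":0.071,"z":0,"yaw":0}]'
python3 -c "from h import *;go(0,187,60)"
```

```text
time_s: 1.35
ee_pos: [563.8, 214.8, 227.0]
ee_rot: [-179.9, 0.0, 96.6]
force: [0.1, 0.8, -0.1]
gripper_width: 91.1
gripper_force: 0.0
t 1.35 crate xy [  0.  193.9] tipz 213.0 F [ 0.1  0.8 -0.1] w 91.1
x -0.007 y -0.000 z 0.153 yaw 0.010
```

Aligned; descend outside the +y end, then push in.

```bash
python3 -m crank '[{"grip":0.0912,"x":0,"y":0,"z":0.035,"yaw":0.01},{"grip":0.0912,"x":0,"y":0,"z":0.07,"yaw":0.01},{"grip":0.0912,"x":0,"y":0,"z":0.105,"yaw":0.01},{"grip":0.0912,"x":0,"y":0,"z":0.135,"yaw":0.01},{"grip":0.0912,"x":0,"y":0,"z":0.153,"yaw":0.01}]'
python3 -m crank '[{"grip":0.0912,"x":-0.015,"y":0,"z":0,"yaw":0},{"grip":0.0912,"x":-0.03,"y":0,"z":0,"yaw":0},{"grip":0.0912,"x":-0.04,"y":0,"z":0,"yaw":0},{"grip":0.0912,"x":-0.05,"y":0,"z":0,"yaw":0},{"grip":0.0912,"x":-0.06,"y":0,"z":0,"yaw":0}]'
python3 -c "from h import *;go(0,75,60)"
```

```text
time_s: 1.77
ee_pos: [559.7, 216.5, 71.4]
ee_rot: [-179.6, 0.1, 96.3]
force: [-0.4, -0.4, 0.5]
gripper_width: 91.5
gripper_force: 0.0
time_s: 2.18
ee_pos: [570.4, 155.6, 76.6]
ee_rot: [179.8, -0.0, 96.1]
force: [-0.3, 0.4, 0.7]
gripper_width: 91.0
gripper_force: 0.1
t 2.1833 crate xy [  0.5 134.3] tipz 62.6 F [-0.3  0.4  0.7] w 91.0
x -0.059 y -0.001 z 0.003 yaw 0.003
```

```bash
python3 -m crank '[{"grip":0.0912,"x":-0.008,"y":0,"z":0,"yaw":0},{"grip":0.0912,"x":-0.016,"y":0,"z":0,"yaw":0},{"grip":0.0912,"x":-0.024,"y":0,"z":0,"yaw":0},{"grip":0.0912,"x":-0.032,"y":0,"z":0,"yaw":0},{"grip":0.0912,"x":-0.04,"y":0,"z":0,"yaw":0}]'
python3 -m crank '[{"grip":0.0912,"x":-0.008,"y":0,"z":0,"yaw":0},{"grip":0.0912,"x":-0.016,"y":0,"z":0,"yaw":0},{"grip":0.0912,"x":-0.024,"y":0,"z":0,"yaw":0},{"grip":0.0912,"x":-0.024,"y":0,"z":0,"yaw":0},{"grip":0.0912,"x":-0.024,"y":0,"z":0,"yaw":0}]'
python3 - <<'E'
from h import *
import cv2
go(0,75,140)
a=np.hstack([grab_frame("top")[170:330,220:460],grab_frame("scene")[170:330,220:460]])[:,:,::-1]
cv2.imwrite("pics/p1.png",cv2.resize(a,(800,267)))
E
```

```text
time_s: 2.6
ee_pos: [573.9, 116.0, 75.0]
ee_rot: [180.0, -0.0, 96.2]
force: [0.2, -0.0, -0.2]
gripper_width: 91.1
gripper_force: 0.0
time_s: 3.02
ee_pos: [576.5, 92.5, 74.9]
ee_rot: [-180.0, -0.0, 96.1]
force: [0.7, -0.2, -0.7]
gripper_width: 91.2
gripper_force: 0.0
t 3.0167 crate xy [-0.1 70.9] tipz 60.9 F [ 0.7 -0.2 -0.7] w 91.2
x 0.004 y 0.000 z -0.079 yaw 0.002
```

View pics/p1.png

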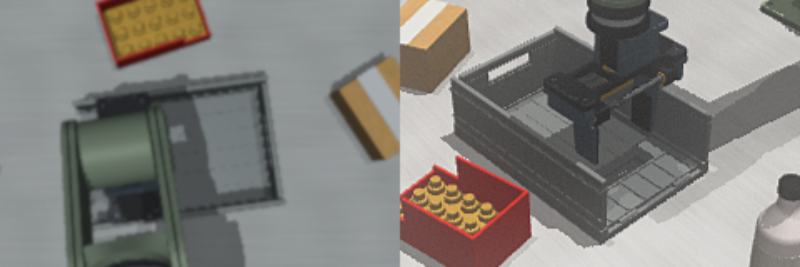

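The +y end wall lies flat (scene crop near (650,165)); the −y wall still stands. Go over to the other end.

```bash
python3 -m crank '[{"grip":0.0912,"x":0,"y":0,"z":-0.035,"yaw":0},{"grip":0.0912,"x":0,"y":0,"z":-0.07,"yaw":0},{"grip":0.0912,"x":-0.03,"y":0,"z":-0.085,"yaw":0},{"grip":0.0912,"x":-0.065,"y":0,"z":-0.085,"yaw":0},{"grip":0.0912,"x":-0.1,"y":0,"z":-0.085,"yaw":0}]'
python3 -m crank '[{"grip":0.0912,"x":-0.035,"y":0,"z":0,"yaw":0},{"grip":0.0912,"x":-0.07,"y":0,"z":0,"yaw":0},{"grip":0.0912,"x":-0.105,"y":0,"z":0,"yaw":0},{"grip":0.0912,"x":-0.14,"y":0,"z":0,"yaw":0},{"grip":0.0912,"x":-0.158,"y":0,"z":0,"yaw":0}]'
python3 -c "from h import *;go(0,-188,60)"
```

```text
time_s: 3.53
ee_pos: [588.2, -6.4, 161.9]
ee_rot: [179.8, 0.0, 96.4]
force: [0.3, -0.3, -0.0]
gripper_width: 91.3
gripper_force: 0.0
time_s: 3.95
ee_pos: [604.6, -166.9, 159.9]
ee_rot: [180.0, 0.1, 96.1]
force: [0.3, 0.2, -0.8]
gripper_width: 91.1
gripper_force: 0.0
t 3.95 crate xy [   0.7 -190. ] tipz 145.9 F [ 0.3  0.2 -0.8] w 91.1
x 0.002 y -0.001 z 0.086 yaw 0.002
```

```bash
python3 -m crank '[{"grip":0.0912,"x":0,"y":0,"z":0.0,"yaw":0},{"grip":0.0912,"x":0,"y":0,"z":0.03,"yaw":0},{"grip":0.0912,"x":0,"y":0,"z":0.06,"yaw":0},{"grip":0.0912,"x":0,"y":0,"z":0.086,"yaw":0},{"grip":0.0912,"x":0,"y":0,"z":0.086,"yaw":0}]'
python3 -m crank '[{"grip":0.0912,"x":0.012,"y":0,"z":0,"yaw":0},{"grip":0.0912,"x":0.024,"y":0,"z":0,"yaw":0},{"grip":0.0912,"x":0.034,"y":0,"z":0,"yaw":0},{"grip":0.0912,"x":0.044,"y":0,"z":0,"yaw":0},{"grip":0.0912,"x":0.054,"y":0,"z":0,"yaw":0}]'
python3 -m crank '[{"grip":0.0912,"x":0.008,"y":0,"z":0,"yaw":0},{"grip":0.0912,"x":0.016,"y":0,"z":0,"yaw":0},{"grip":0.0912,"x":0.024,"y":0,"z":0,"yaw":0},{"grip":0.0912,"x":0.032,"y":0,"z":0,"yaw":0},{"grip":0.0912,"x":0.04,"y":0,"z":0,"yaw":0}]'
python3 -m crank '[{"grip":0.0912,"x":0.008,"y":0,"z":0,"yaw":0},{"grip":0.0912,"x":0.016,"y":0,"z":0,"yaw":0},{"grip":0.0912,"x":0.022,"y":0,"z":0,"yaw":0},{"grip":0.0912,"x":0.022,"y":0,"z":0,"yaw":0},{"grip":0.0912,"x":0.022,"y":0,"z":0,"yaw":0}]'
python3 - <<'E'
from h import *
import cv2
go(0,-75,145)
a=np.hstack([grab_frame("top")[170:330,220:460],grab_frame("scene")[170:330,220:460]])[:,:,::-1]
cv2.imwrite("pics/p2.png",cv2.resize(a,(800,267)))
E
```

```text
time_s: 4.37
ee_pos: [600.5, -161.1, 68.6]
ee_rot: [-179.4, -0.3, 96.2]
force: [-0.7, 0.6, -0.5]
gripper_width: 91.3
gripper_force: 0.0
time_s: 4.78
ee_pos: [599.0, -108.4, 75.5]
ee_rot: [179.8, 0.0, 96.2]
force: [0.1, -0.1, -0.3]
gripper_width: 91.3
gripper_force: 0.1
time_s: 5.2
ee_pos: [594.0, -69.4, 73.9]
ee_rot: [-180.0, -0.0, 96.2]
force: [-0.1, -0.5, 0.3]
gripper_width: 91.1
gripper_force: 0.0
time_s: 5.62
ee_pos: [591.7, -47.9, 73.9]
ee_rot: [-180.0, 0.0, 96.2]
force: [-0.3, 0.9, -0.2]
gripper_width: 91.2
gripper_force: 0.0
t 5.6167 crate xy [  0.4 -70.4] tipz 59.9 F [-0.3  0.9 -0.2] w 91.2
x -0.005 y -0.000 z -0.085 yaw 0.004
```

View pics/p2.png

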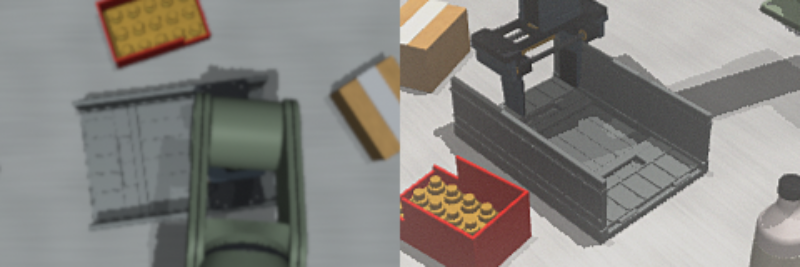

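Both end walls are flat, long walls standing. Now the far wall, from its −y part clear of the bin.

```bash
python3 -m crank '[{"grip":0.0,"x":0,"y":0,"z":-0.035,"yaw":0},{"grip":0.0,"x":0,"y":0,"z":-0.07,"yaw":0},{"grip":0.0,"x":-0.005,"y":0.03,"z":-0.085,"yaw":0},{"grip":0,"x":-0.015,"y":0.06,"z":-0.085,"yaw":0},{"grip":0,"x":-0.025,"y":0.09,"z":-0.085,"yaw":0}]' 5
python3 -m crank '[{"grip":0.0,"x":0,"y":0.02,"z":0,"yaw":0},{"grip":0.0,"x":0,"y":0.041,"z":0,"yaw":0},{"grip":0.0,"x":0,"y":0.041,"z":0,"yaw":0},{"grip":0,"x":0,"y":0.041,"z":0,"yaw":0},{"grip":0,"x":0,"y":0.041,"z":0,"yaw":0}]' 5
python3 -c "from h import *;go(130,-97,60)"
```

```text
time_s: 6.13
ee_pos: [685.7, -64.1, 161.5]
ee_rot: [179.8, 0.1, 96.2]
force: [0.9, -0.1, 0.5]
gripper_width: 60.4
gripper_force: 0.0
time_s: 6.55
ee_pos: [723.7, -59.4, 158.5]
ee_rot: [-179.9, -0.0, 96.2]
force: [-0.8, -1.2, 0.6]
gripper_width: 27.4
gripper_force: 0.0
t 6.55 crate xy [130.4 -95.5] tipz 144.5 F [-0.8 -1.2  0.6] w 27.4
x -0.001 y -0.000 z 0.084 yaw 0.003
```

```bash
python3 -m crank '[{"grip":0.0,"x":0,"y":0,"z":0,"yaw":0},{"grip":0.0,"x":0,"y":0,"z":0,"yaw":0},{"grip":0.0,"x":0,"y":0,"z":0,"yaw":0},{"grip":0,"x":0,"y":0,"z":0,"yaw":0},{"grip":0,"x":0,"y":0,"z":0.02,"yaw":0}]' 5
python3 -m crank '[{"grip":0.0,"x":0,"y":0,"z":0.022,"yaw":0},{"grip":0.0,"x":0,"y":0,"z":0.044,"yaw":0},{"grip":0.0,"x":0,"y":0,"z":0.064,"yaw":0},{"grip":0,"x":0,"y":0,"z":0.064,"yaw":0},{"grip":0,"x":0,"y":-0.006,"z":0.064,"yaw":0}]' 5
python3 -m crank '[{"grip":0.0,"x":0,"y":-0.008,"z":0,"yaw":0},{"grip":0.0,"x":0,"y":-0.016,"z":0,"yaw":0},{"grip":0.0,"x":0,"y":-0.024,"z":0,"yaw":0},{"grip":0,"x":0,"y":-0.032,"z":0,"yaw":0},{"grip":0,"x":0,"y":-0.040,"z":0,"yaw":0}]' 5
python3 -m crank '[{"grip":0.0,"x":0,"y":-0.008,"z":0,"yaw":0},{"grip":0.0,"x":0,"y":-0.016,"z":0,"yaw":0},{"grip":0.0,"x":0,"y":-0.024,"z":0,"yaw":0},{"grip":0,"x":0,"y":-0.030,"z":0,"yaw":0},{"grip":0,"x":0,"y":-0.030,"z":0,"yaw":0}]' 5
python3 - <<'E'
from h import *
import cv2
go(-130,0,145)
a=np.hstack([grab_frame("top")[170:330,220:460],grab_frame("scene")[170:330,220:460]])[:,:,::-1]
cv2.imwrite("pics/p3.png",cv2.resize(a,(800,267)))
E
```

```text
time_s: 6.97
ee_pos: [727.0, -59.2, 143.7]
ee_rot: [179.5, 0.1, 96.2]
force: [0.9, -0.3, 0.1]
gripper_width: 0.5
gripper_force: 0.0
time_s: 7.38
ee_pos: [718.7, -59.5, 74.1]
ee_rot: [-179.9, -0.0, 96.2]
force: [-0.3, -0.1, 0.5]
gripper_width: 0.5
gripper_force: 0.0
time_s: 7.8
ee_pos: [678.3, -64.1, 76.0]
ee_rot: [179.9, 0.0, 96.2]
force: [0.4, 0.4, -0.6]
gripper_width: 0.6
gripper_force: 0.3
time_s: 8.22
ee_pos: [647.5, -67.3, 74.9]
ee_rot: [-179.9, -0.0, 96.2]
force: [1.1, 0.4, -0.0]
gripper_width: 0.7
gripper_force: 0.0
t 8.2167 crate xy [ 53.8 -95.5] tipz 60.9 F [ 1.1  0.4 -0. ] w 0.7
x 0.096 y -0.184 z -0.084 yaw 0.003
```

View pics/p3.png

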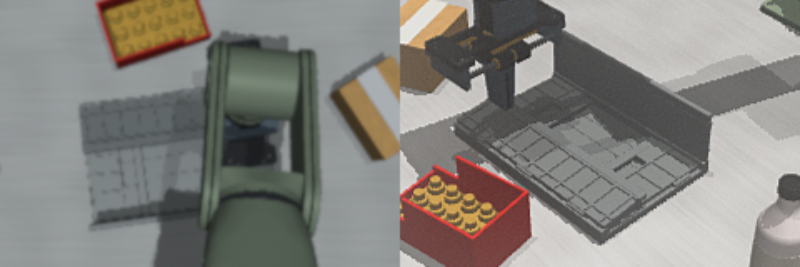

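Far wall is down flat. Now the near wall.

```bash
python3 -m crank '[{"grip":0.0,"x":0,"y":0,"z":-0.035,"yaw":0},{"grip":0.0,"x":0,"y":0,"z":-0.07,"yaw":0},{"grip":0.0,"x":0.02,"y":0,"z":-0.085,"yaw":0},{"grip":0,"x":0.04,"y":-0.025,"z":-0.085,"yaw":0},{"grip":0,"x":0.06,"y":-0.055,"z":-0.085,"yaw":0}]' 5
python3 -m crank '[{"grip":0.0,"x":0.015,"y":-0.035,"z":0,"yaw":0},{"grip":0.0,"x":0.03,"y":-0.07,"z":0,"yaw":0},{"grip":0.0,"x":0.036,"y":-0.105,"z":0,"yaw":0},{"grip":0,"x":0.036,"y":-0.130,"z":0,"yaw":0},{"grip":0,"x":0.036,"y":-0.130,"z":0,"yaw":0}]' 5
python3 -c "from h import *;go(-132,0,60)"
```

```text
time_s: 8.73
ee_pos: [590.2, -12.9, 161.3]
ee_rot: [179.7, 0.0, 96.2]
force: [0.5, 0.2, -0.9]
gripper_width: 0.7
gripper_force: 0.0
time_s: 9.15
ee_pos: [449.7, 8.6, 159.8]
ee_rot: [-179.8, -0.0, 96.2]
force: [-0.8, -0.6, 0.2]
gripper_width: 0.5
gripper_force: 0.0
t 9.15 crate xy [-135.     0.7] tipz 145.8 F [-0.8 -0.6  0.2] w 0.5
x -0.001 y 0.003 z 0.086 yaw 0.004
```

```bash
python3 -m crank '[{"grip":0.0,"x":0,"y":0,"z":0.02,"yaw":0},{"grip":0.0,"x":0,"y":0,"z":0.05,"yaw":0},{"grip":0.0,"x":0,"y":0,"z":0.085,"yaw":0},{"grip":0,"x":0,"y":0,"z":0.085,"yaw":0},{"grip":0,"x":0,"y":0.008,"z":0.085,"yaw":0}]' 5
python3 -m crank '[{"grip":0.0,"x":0,"y":0.008,"z":0,"yaw":0},{"grip":0.0,"x":0,"y":0.016,"z":0,"yaw":0},{"grip":0.0,"x":0,"y":0.024,"z":0,"yaw":0},{"grip":0,"x":0,"y":0.032,"z":0,"yaw":0},{"grip":0,"x":0,"y":0.040,"z":0,"yaw":0}]' 5
python3 -m crank '[{"grip":0.0,"x":0,"y":0.008,"z":0,"yaw":0},{"grip":0.0,"x":0,"y":0.016,"z":0,"yaw":0},{"grip":0.0,"x":0,"y":0.024,"z":0,"yaw":0},{"grip":0,"x":0,"y":0.032,"z":0,"yaw":0},{"grip":0,"x":0,"y":0.032,"z":0,"yaw":0}]' 5
python3 -m crank '[{"grip":0.0,"x":0,"y":0,"z":-0.03,"yaw":0},{"grip":0.0,"x":0,"y":0,"z":-0.06,"yaw":0},{"grip":0.0,"x":0,"y":-0.035,"z":-0.09,"yaw":0},{"grip":0,"x":0,"y":-0.07,"z":-0.1,"yaw":0},{"grip":0,"x":0,"y":-0.105,"z":-0.1,"yaw":0}]' 5
python3 -m crank '[{"grip":0.0,"x":0,"y":-0.03,"z":0,"yaw":0},{"grip":0.0,"x":0,"y":-0.06,"z":0,"yaw":0},{"grip":0.0,"x":0,"y":-0.06,"z":0,"yaw":0},{"grip":0,"x":0,"y":-0.06,"z":0,"yaw":0},{"grip":0,"x":0,"y":-0.06,"z":0,"yaw":0}]' 5
python3 - <<'E'
from h import *
import cv2
where()
a=np.hstack([grab_frame("top")[170:330,220:460],grab_frame("scene")[170:330,220:460]])[:,:,::-1]
cv2.imwrite("pics/p4.png",cv2.resize(a,(800,267)))
E
```

```text
time_s: 9.57
ee_pos: [461.3, 9.2, 74.0]
ee_rot: [-179.7, -0.0, 96.2]
force: [-0.3, -0.2, 0.6]
gripper_width: 0.5
gripper_force: 0.0
time_s: 9.98
ee_pos: [504.1, 13.6, 75.8]
ee_rot: [179.9, 0.0, 96.2]
force: [0.5, -0.4, -0.6]
gripper_width: 0.8
gripper_force: 0.1
time_s: 10.4
ee_pos: [536.5, 17.1, 75.1]
ee_rot: [179.9, 0.0, 96.2]
force: [0.8, -0.2, -0.1]
gripper_width: 0.2
gripper_force: 0.0
time_s: 10.82
ee_pos: [430.3, 5.5, 177.6]
ee_rot: [179.7, 0.0, 96.2]
force: [-1.0, -0.2, -0.3]
gripper_width: 0.5
gripper_force: 0.0
time_s: 11.23
ee_pos: [371.2, -0.9, 175.4]
ee_rot: [179.9, 0.0, 96.2]
force: [0.6, -0.9, -0.3]
gripper_width: 0.4
gripper_force: 0.0
t 11.2333 crate xy [-214.    -0.5] tipz 161.4 F [ 0.6 -0.9 -0.3] w 0.4
```

View pics/p4.png

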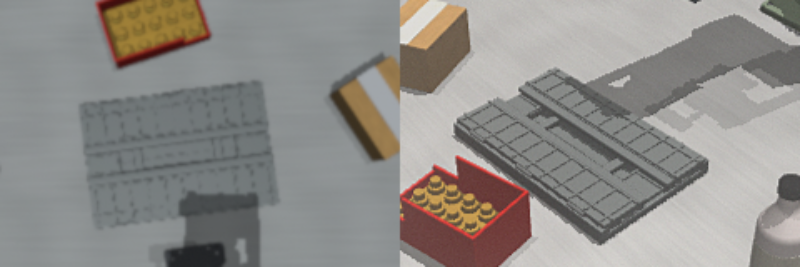

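Run:
```python
from h import *
import cv2
t=grab_frame("top")[212:312,262:392];s=grab_frame("scene")[200:320,245:415]
a=np.vstack([cv2.resize(t,None,fx=3,fy=3,interpolation=2),np.zeros((0,390,3),np.uint8)])
b=cv2.resize(s,None,fx=2.4,fy=2.4,interpolation=2)
o=np.zeros((300,800,3),np.uint8);o[:300,:390]=a;o[:288,392:800]=b
cv2.imwrite("pics/p5.png",o[:,:,::-1])
```

```text
(no output)
```

View pics/p5.png

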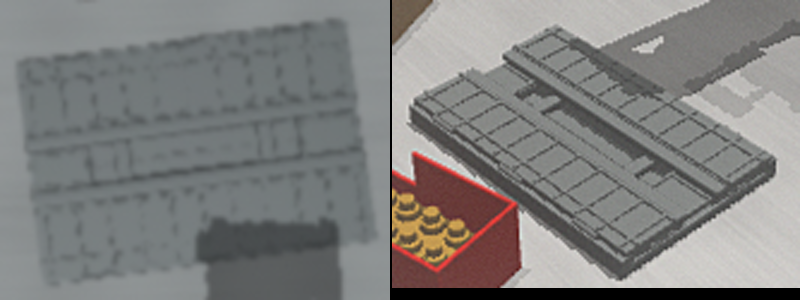

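Run:
```python
from h import *
for n,a,b in[("near-y",(363,152),(505,57)),("near+y",(33,197),(722,192)),("far-y",(358,105),(464,74)),("far+y",(27,148),(668,212))]:
    best=min((np.linalg.norm((ray("top",262+a[0]/3,212+a[1]/3,z)-ray("scene",245+(b[0]-392)/2.4,200+b[1]/2.4,z))[:2]),z) for z in range(0,80,2))
    p=ray("top",262+a[0]/3,212+a[1]/3,28)[:2]-C;print(n,np.round(best,1),np.round([p@EX,p@EY]))
c=[ray("top",262+u/3,212+v/3,28)[:2] for u,v in[(18,60),(347,20),(376,238),(46,284)]];print(np.mean(c,0))
```

```text
near-y [ 2.2 18. ] [ -20. -148.]
near+y [ 4.2 22. ] [-22. 148.]
far-y [ 6.3 16. ] [  22. -149.]
far+y [13.1 24. ] [ 22. 148.]
[585.01431222  20.32794191]
```

Inner edges triangulate at about 16–24 mm height, so both walls lie flat at about the 28 mm folded height, and the crate has moved only about 2 mm. The arm is clear.

```bash
python3 -c "
from workcell import *
print(job_done())"
```

```text
the job is handed in; nothing more can be done
None
```

I handed the job in with the crate folded flat: both end walls went down first, then the far long wall, then the near one. The last pictures show all four walls flat, the crate about 2 mm from its start and its neighbours apparently untouched, but the hand-in returned no verdict.

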